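# Index the drill jig to the undrilled blank

## Robot

A 6-joint arm with a two-finger parallel gripper is mounted at the origin on the work surface; the furniture and walls round the work are solid. World frame = base frame: x ahead of the robot, y to its left, z up, the work surface at z = 0. Lengths are in mm, angles in rad, forces in N, time in s.
With the tool pointing down it reaches from about 275 to 850 mm from the base axis. Payload 19 kg.
Tool frame: the origin (TCP) lies on the front face of the gripper's body, between the roots of the fingers; the fingertips stand 73 mm ahead of it and the grasp point (between the pads) lies 54 mm ahead of it; y points along the fingers, z is the direction in which the jaws open and shut, and the axes are right-handed (so a half turn about y gives the same grasp; the last joint's range is limited). The gripper opens to 85 mm and grips with 20 to 120 N. Pads are 22 mm wide; open, the fingers measure 114 mm over their backs; the gripper's body (76 mm by 85 mm) begins 54 mm behind the grasp point. The pads swing forward as they close: fully open they stand 13 mm farther back than shut.
Start: joints at [-0.134, 0.15, 1.437, -0, 1.554, -0.134], TCP at [574.977, -0.017, 303.867] pointing down, gripper open.
Joint ranges: [-2.8, 2.8], [-0.68, 2.1], [0.12, 2.68], [-1.39, 4.53], [0.16, 2.79], [-2.81, 2.81]. Speed limits (rad/s): [1.89, 1.89, 2.22, 3.01, 3.01, 3.01].

## Interface

Orientations are given as a 3x3 rotation matrix whose columns are the frame's x, y, z axes.
In Python, from bench import manip gives the robot as it stands.
- The arm moves only by the shell command python3 -m inch 'ROWS' [FORCE]. ROWS is JSON, a list that holds one entry, the list of rows, each a list of 5 numbers: the opening, from 0 (shut) to 1 (fully open), then the shift along the tool's x, y, z in cm, then the turn about the tool's y in degrees. A call has 1 to 8 rows; each row is the pose to reach, as a shift and turn from the pose measured when the call began, along the tool's axes at that moment; what a row does not reach only later rows make up. A row lasts 1/8 s, in which the tool goes at most 62.5 mm and 10.7 degrees, less where a joint would pass 70% of its speed; a pose out of reach is approached as far as the arm can. A call with a gripper value outside its range is refused whole. The fingers move at their own pace and stop on an object; FORCE is the grip in N (left out, the last holds). Time passes only in rows, so rows that repeat a pose let the fingers close. It gives the time, the measured TCP pose, the force and the opening at its end, in the units of the state.
- manip.observe(): the state, without advancing time (a new reading comes with each control period).
- manip.get_image(name): name is "scene" or "side" or "wrist"; returns (picture, depth): 384x512x3 uint8, blue, green, red; 384x512 float32, mm along the optical axis (not along the pixel's ray), 0 where there is no reading.
- manip.get_calibration(name): a dict with "fx", "fy", "cx", "cy" (pixels), "dist" ([k1, k2, p1, p2, k3] as OpenCV has them; the pictures are not rectified), "rvec" (rotation vector, rad) and "tvec" (3), from world to camera coordinates, as OpenCV has them; the wrist camera has in their place "hand_eye" (4x4, takes a point from camera to tool coordinates, whose origin is the TCP and whose axes are the tool frame's). Camera axes: x right, y down, z forward; pixel columns grow to the right and rows downward; lengths in mm; the calibration is good to about 2 mm. A picture is of the moment at which its call begins: read the wrist's pose just before it. get_calibration takes no time and is no camera call.
- manip.close_job(): hands the job in, once; it reports no verdict.
The state is a dict: "clock": time; "q": joint angles; "qd": joint speeds; "tau": joint torques, N m; "tool_pos": TCP position; "tool_rot": TCP orientation; "contact_force": force on the tool from outside, world axes, zero at the start; "moment": the same for the moment, N m; "gripper_width": finger opening in mm.
Only numpy, scipy, OpenCV 4.12 (cv2) and the standard library are available. Lean on these libraries where they do the work, as an engineer would, in place of code of your own. Each camera call takes 0.05 s, during which the arm holds its last target.

## Task

The steel spacer under the drill bush is finished and the brass one is next. Press the red indexing plunger in with the fingertips and swing the jig's table round by one hole, to the side that brings the undrilled brass blank under the bush, then let the plunger spring fully back up into its hole and take the hand away. Pick nothing up: the blank and the spacers stay lying in their nests, and the oil can, steel offcut and chalk beside the jig stay where they are.

Things in the scene. Friction and masses are not known exactly. Their poses are not given: they have to be found in the camera images.
- jig: Indexing drill jig, fixed to the bench: dark green-grey cast base 262 x 190 x 12 mm, over it a fixed steel index plate, 224 mm diameter, z 30 to 36 mm, with eight holes 45 degrees apart. Origin: on the bench under the table's axis; x axis: from the bush across the axis, where the plunger arm stands at first; z up. Turned up to 16 degrees either way: plunger on the far side, bush on the robot's side.
- jig_axis (a point): Point on the turntable's vertical axis at the level of its top (z = 60 mm). The turntable is a grey steel disc of 160 mm diameter with eight ring-shaped nests 45 degrees apart, their centres 55 mm from the axis, each ring 39 mm outside, 33 mm inside, 5 mm high; a screw cap in the middle reaches z = 69 mm.
- bush (a point): Drill bush: dark steel sleeve in a steel bar on a post, at the robot's side of the jig; fixed. Point: centre of the sleeve's lower end, 55 mm from the table's axis, 80 mm above the bench, straight over the middle of the nest that is at the bush. The bar, its screws and the sleeve's collar reach z = 107 mm.
- plunger_head (a point): Centre of the top of the plunger's red mushroom head (42 mm diameter, nearly flat top), 118 mm from the table's axis, 95 mm above the bench when up. Pressed straight down. It sits on a blue arm of the turntable (28 mm wide, top at z = 57 mm, boss to 62 mm, sleeve to 72 mm) and goes round with it.
- plunger (a joint): How far the plunger is pressed, m: 0 = up, taper-tipped pin home from below in a hole of the index plate, table locked; from 0.0065 the pin is out and the table turns; 0.010 = stop. Spring 5 N (up) to 7.5 N (stop). Let go between holes, it bears on the plate from below at about 0.006 and the table still moves; let go within about 1.5 degrees of a hole, the pin centres itself and snaps home.
- table (a joint): Angle of the turntable, rad, positive anticlockwise seen from above; about 0 at the start, a hole every 0.785 (45 degrees), stops at 1.9 either way. It turns with slight friction (about 1 N at the plunger), so fingertips pressing on the head drag it round by friction. While the pin is home it has under 1 degree of play.
- blank: The undrilled blank: plain bright brass disc, 30 mm diameter, 8 mm thick, no hole. Loose in a nest next to the one under the bush, on one side or the other. Origin at the centre of its underside (z = 60 mm at first).
- spacer_a: A finished spacer: dull grey steel ring, 30 mm diameter, 8 mm thick, drilled through; loose in the nest under the bush at the start. Origin at the centre of its underside.
- spacer_b: A second finished spacer like the first, loose in the nest on the other side of the bush from the blank. Origin at the centre of its underside.
- oil_can: Small red oil can with a bent spout, 56 mm diameter, 156 mm high, standing on the bench to the right of the jig. Origin at the centre of its underside. To be left alone.
- offcut: Flat steel bar offcut, 40 x 122 x 10 mm, dark, lying on the bench to the left of the jig. Origin at its centre, underside. To be left alone.
- chalk: Stump of white chalk, 11 x 50 x 11 mm, lying on the bench to the right of the jig. Origin at its centre, underside. To be left alone.

How it is judged:
By the outcome, as a careful person would: the job done as asked, in the order asked, and still so for the second after the job is handed in, with the robot touching nothing.
It also fails if it takes over 38 s, if anything falls off the work surface, if the arm or the gripper's body presses on something with over 40 N, if the wrist force passes 120 N, or if a joint passes its speed limit or range.

## Working session

There is one attempt and no reset: what is moved stays moved. The work goes in short steps, Python scripts to look and compute and a shell command to move; the robot and the scene stay as the last step left them, time stands still between calls to the robot, and variables do not carry over. Pictures are saved under pics/ and viewed, and the job is handed in when it is done.

```bash
ls; mkdir -p pics
python3 - <<'E'
from bench import manip
import cv2
s=manip.observe(); print(s)
for n in("scene","side","wrist"):
    p,d=manip.get_image(n); cv2.imwrite(f"pics/a_{n}.png",p)
    import numpy as np; np.save(f"pics/a_{n}.npy",d)
    print(manip.get_calibration(n))
E
```

```text
pics
{'clock': 0.0, 'q': array([-1.33967277e-01,  1.50966395e-01,  1.43802940e+00,  1.47998090e-05,
        1.55380222e+00, -1.34004638e-01]), 'qd': array([-5.19536746e-05, -1.60857286e-03,  5.88421697e-04,  2.25547187e-03,
        2.95043288e-04, -7.28455751e-04]), 'tau': array([ 9.08163997e-05, -7.13061190e+01, -5.70858908e+01, -1.86872212e-04,
        9.14935896e-03,  2.21375326e-04]), 'tool_pos': array([5.74837803e+02, 2.46074273e-02, 3.03287389e+02]), 'tool_rot': array([[ 3.69949908e-05, -1.19258751e-03,  9.99999288e-01],
       [-9.99999984e-01,  1.75661871e-04,  3.72045089e-05],
       [-1.75706115e-04, -9.99999273e-01, -1.19258099e-03]]), 'contact_force': array([-0.04987141, -0.87866215,  0.8226934 ]), 'moment': array([-0.00052613,  0.02937835, -0.04310618]), 'gripper_width': 85.21082018842151}
{'fx': 465.2190097818219, 'fy': 465.2190097818219, 'cx': 256.4983347916864, 'cy': 184.37987624590673, 'dist': array([-0.08141064,  0.        ,  0.        ,  0.        ,  0.        ]), 'rvec': array([ 2.33426803, -0.80472876,  0.30833266]), 'tvec': array([-437.05690793,  175.44059935, 1087.8168601 ])}
{'fx': 412.61435777263773, 'fy': 412.61435777263773, 'cx': 254.80885845743492, 'cy': 194.94911097794648, 'dist': array([-0.04810746,  0.        ,  0.        ,  0.        ,  0.        ]), 'rvec': array([ 0.21804811, -2.78096307,  1.25786583]), 'tvec': array([435.00483506, 191.55048907, 797.41704917])}
{'fx': 339.963083614014, 'fy': 339.963083614014, 'cx': 255.66058933493275, 'cy': 188.71809078426395, 'dist': array([0.02840123, 0.        , 0.        , 0.        , 0.        ]), 'hand_eye': array([[-2.72076933e-04,  9.59353277e-01,  2.82207754e-01,
        -7.05965059e+01],
       [ 1.17188601e-03, -2.82207265e-01,  9.59352743e-01,
        -7.02163338e+01],
       [ 9.99999276e-01,  5.91733070e-04, -1.04747059e-03,
         3.51850713e-01],
       [ 0.00000000e+00,  0.00000000e+00,  0.00000000e+00,
         1.00000000e+00]])}
```

View pics/a_scene.png

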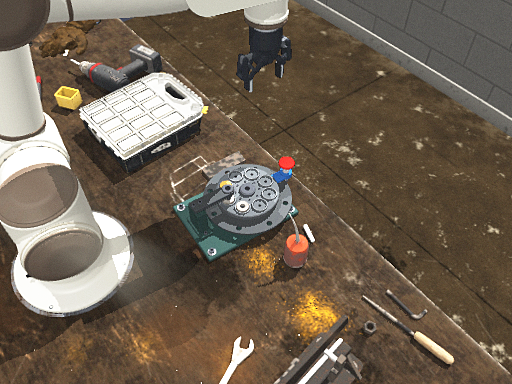

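View pics/a_side.png

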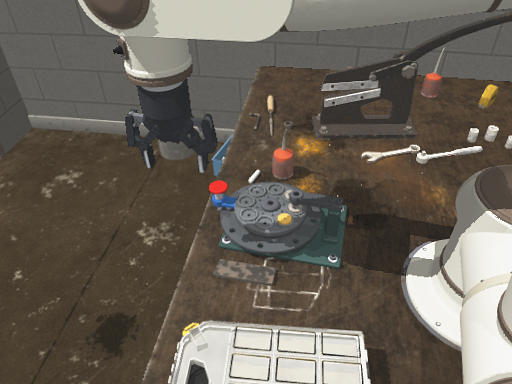

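View pics/a_wrist.png

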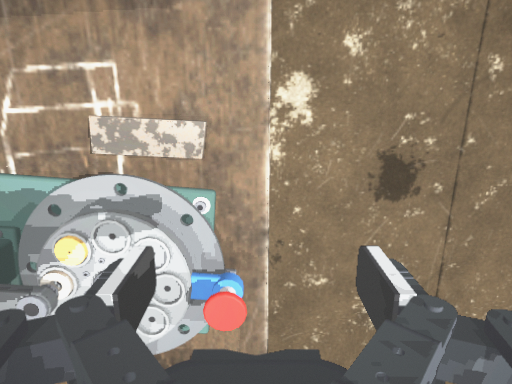

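The brass blank is at (70,250) in the wrist view, to the left (+y) of the bush. The red head is at (225,311) there, (287,162) in the scene view and (218,187) in the side view. I'll measure these next.

```bash
cat > h.py <<'E'
import cv2,numpy as np
from bench import manip
def cam(n,s=None):
    c=manip.get_calibration(n);K=np.array([[c['fx'],0,c['cx']],[0,c['fy'],c['cy']],[0,0,1.]])
    if 'rvec' in c:
        R=cv2.Rodrigues(c['rvec'])[0];return K,c['dist'],R.T,-R.T@c['tvec']
    H=c['hand_eye'];return K,c['dist'],s['tool_rot']@H[:3,:3],s['tool_rot']@H[:3,3]+s['tool_pos']
def ray(cm,uv):
    p=cv2.undistortPoints(np.array([[uv]],float),cm[0],cm[1])[0,0];return cm[3],cm[2]@np.array([p[0],p[1],1])
def onz(cm,uv,z):
    o,d=ray(cm,uv);return o+d*(z-o[2])/d[2]
def tri(rays):
    A=0;b=0
    for o,d in rays:
        d=d/np.linalg.norm(d);P=np.eye(3)-np.outer(d,d);A=A+P;b=b+P@o
    return np.linalg.solve(A,b)
def blobs(img,lo,hi,amin=30):
    h=cv2.cvtColor(img,cv2.COLOR_BGR2HSV);m=cv2.inRange(h,lo,hi)
    if lo[0]==0:m|=cv2.inRange(h,(174,lo[1],lo[2]),(180,255,255))
    n,l,st,ce=cv2.connectedComponentsWithStats(m)
    return [(ce[i].round(1),st[i]) for i in range(1,n) if st[i][4]>=amin],l
def circpts(cm,l,k,z):
    m=(l==k).astype(np.uint8);c=max(cv2.findContours(m,0,1)[0],key=len)
    P=np.array([onz(cm,p[0],z)[:2] for p in c],np.float32);return cv2.minEnclosingCircle(P)
E
python3 - <<'E'
from h import *
s=manip.observe()
for n in("scene","side","wrist"):
    im=cv2.imread(f"pics/a_{n}.png");cm=cam(n,s)
    for nm,lo,hi,z in(("red",(0,170,120),(6,255,255),95),("brass",(18,120,150),(32,255,255),68),("blue",(100,150,60),(115,255,255),57)):
        b,l=blobs(im,lo,hi)
        for ce,st in b: print(n,nm,ce,st,onz(cm,ce,z).round(1))
E
```

```text
scene red [286.3 162.4] [279 157  16  12 163] [ 541.  -138.8   95. ]
scene red [295.6 248.7] [287 241  21  14  68] [ 391.9 -343.4   95. ]
scene brass [68.1 97.2] [ 54  86  28  24 465] [217.8 476.8  68. ]
scene brass [263.5 259.8] [259 252  11  16  63] [ 330.5 -310.2   68. ]
scene brass [316.5 313. ] [297 291  39  39 548] [ 337.1 -473.5   68. ]
scene blue [281.2 175.7] [273 168  19  15 141] [ 525.2 -140.7   57. ]
side red [283.6 158.2] [277 153  15   9  31] [ 412.6 -257.4   95. ]
side red [217.6 186.6] [209 180  19  14 204] [ 544.  -132.3   95. ]
side brass [487.5  93.7] [479  84  19  21 188] [-178.4 -727.2   68. ]
side brass [308.1 145.2] [298 139  23  14 151] [ 359.4 -359.9   68. ]
side brass [284.1 218.4] [277 213  15  11 112] [391.2 -82.4  68. ]
side brass [188.7 327.6] [182 322  17  14  80] [518.  196.1  68. ]
side blue [224.2 201.7] [212 195  24  13 184] [ 530.5 -126.8   57. ]
wrist red [218.4 295.3] [205 292  31  13  55] [ 539.8 -115.6   95. ]
wrist brass [ 73.2 238.6] [ 61 236  22   8  46] [397.4 -70.   68. ]
wrist blue [208.1 275.3] [195 274  26   8  44] [ 524.9 -117.1   57. ]
wrist blue [229.5 276.4] [224 274  11   6  38] [ 547.3 -118.4   57. ]
wrist blue [198.4 288.3] [192 280  15  17  74] [ 514.  -132.5   57. ]
wrist blue [212.8 284.4] [206 280  16  10  53] [ 529.4 -127.9   57. ]
```

Run:
```python
import cv2
for n,(x,y,w,h) in dict(scene=(170,130,160,150),side=(190,160,170,120),wrist=(0,160,280,200)).items():
    im=cv2.imread(f"pics/a_{n}.png")[y:y+h,x:x+w];f=min(800//w,600//h,4);cv2.imwrite(f"pics/b_{n}.png",cv2.resize(im,None,fx=f,fy=f))
    print(n,x,y,f)
```

```text
scene 170 130 4
side 190 160 4
wrist 0 160 2
```

View pics/b_wrist.png

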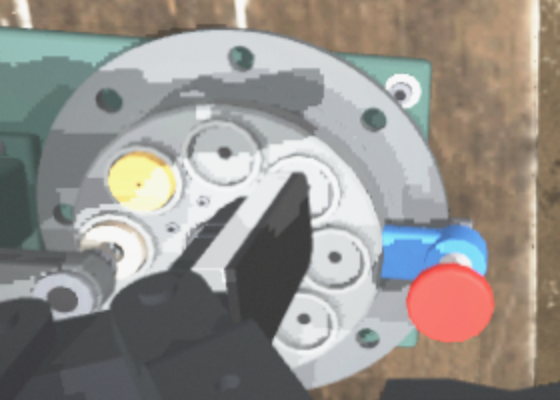

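View pics/b_side.png

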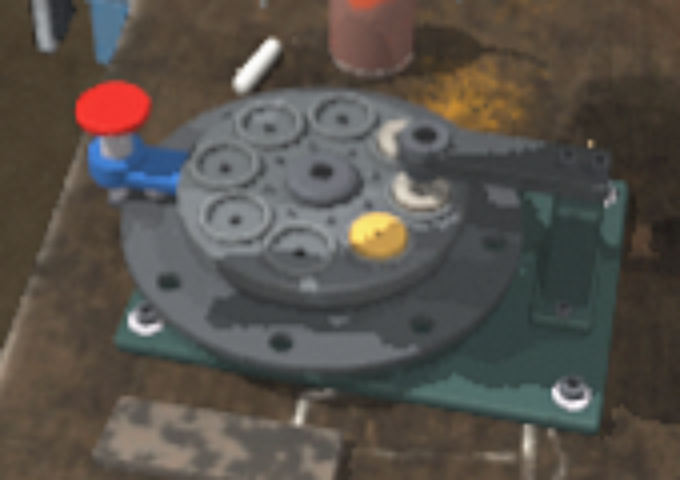

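View pics/b_scene.png

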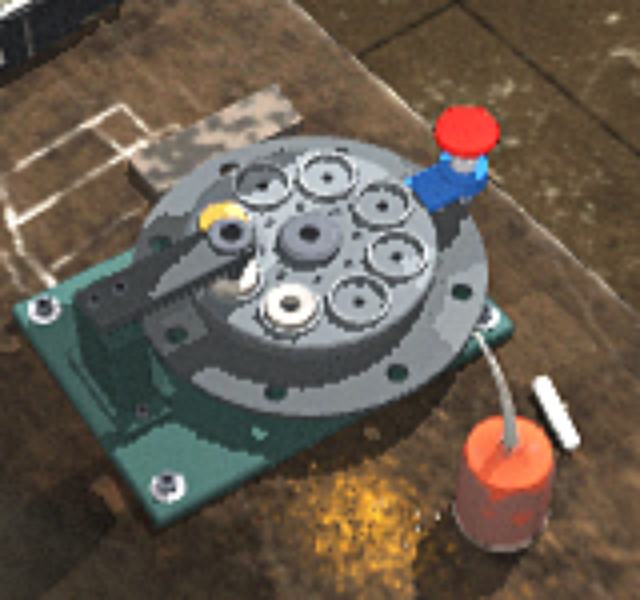

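The views agree: the blank is on the +y side and spacer_b on the −y side. The cap centre is at about (247.5,188.7) in the scene view and (270.5,203) in the side view. Next I'll fix the head and the axis.

Run:
```python
from h import *
s=manip.observe();H=[];
w={}
for n in("scene","side","wrist"):
    im=cv2.imread(f"pics/a_{n}.png");cm=cam(n,s)
    b,l=blobs(im,(0,120,120),(8,255,255),100)
    for ce,st in b:
        k=l[int(ce[1]),int(ce[0])]; p=onz(cm,ce,95); 
        c=circpts(cm,l,k,95); print(n,ce,st[4],p.round(1),c)
        if 520<p[0]<560: H.append(ray(cm,ce))
print("tri head",tri(H).round(1), tri(H[:2]).round(1))
R=[]
for n,uv in(("scene",(247.5,188.7)),("side",(270.5,203))):
    cm=cam(n);R.append(ray(cm,uv));print(onz(cm,uv,69).round(1))
print("axis",tri(R).round(1))
```

```text
scene [286.2 162.4] 176 [ 540.8 -138.7   95. ] ((542.0331420898438, -138.76792907714844), 23.482444763183594)
scene [295.3 246.7] 207 [ 394.7 -339.2   95. ] ((397.90570068359375, -339.2656555175781), 26.75175666809082)
side [433.   76.8] 101 [ -10.5 -763.    95. ] ((-8.975968360900879, -761.8212890625), 35.50958251953125)
side [282.6 154.5] 216 [ 416.6 -272.    95. ] ((415.23486328125, -270.75970458984375), 31.443635940551758)
side [217.8 186.7] 213 [ 543.5 -132.1   95. ] ((545.3909301757812, -132.51693725585938), 23.560476303100586)
wrist [224.8 311.2] 1355 [ 545.4 -132.9   95. ] ((545.1451416015625, -133.36619567871094), 21.786497116088867)
tri head [ 544.5 -136.    90.9] [ 544.1 -136.    91.1]
[ 425.1 -130.    69. ]
[ 425.7 -124.6   69. ]
axis [ 426.3 -128.    66. ]
```

Head is at about (545,−133.5) and the axis at (426,−128). Their separation of 119 mm matches the given 118. The blank is on the left, so the table must go +45° (anticlockwise). I'll shut the gripper and hover over the head.

```bash
python3 -m inch '[[[0,4.5,2,-1,0],[0,9,5,-2,0],[0,13.3,8,-3,0],[0,13.3,10,-3,0],[0,13.3,10,-3,0],[0,13.3,10,-3,0],[0,13.3,10,-3,0],[0,13.3,10,-3,0]]]'
python3 - <<'E'
from h import *
s=manip.observe();print(s['clock'],s['tool_pos'],s['gripper_width'],s['contact_force'])
for n in("wrist","side","scene"):
    p,d=manip.get_image(n);cv2.imwrite(f"pics/c_{n}.png",p)
a=cv2.imread("pics/c_wrist.png");b=cv2.resize(cv2.imread("pics/c_side.png")[110:260,170:370],None,fx=3,fy=3)
cv2.imwrite("pics/c_s3.png",b)
E
```

```text
clock: 1.15
tool_pos: [545.0, -132.7, 204.1]
tool_rot: [[0.001, -0.0, 1.0], [-1.0, -0.0, 0.001], [0.0, -1.0, -0.0]]
contact_force: [0.3, -1.1, -0.9]
gripper_width: 0.0
1.15 [ 545.03513213 -132.7039803   204.06550728] 0.011192673451507618 [ 0.3425659  -1.06262886 -0.89695393]
```

View pics/c_wrist.png

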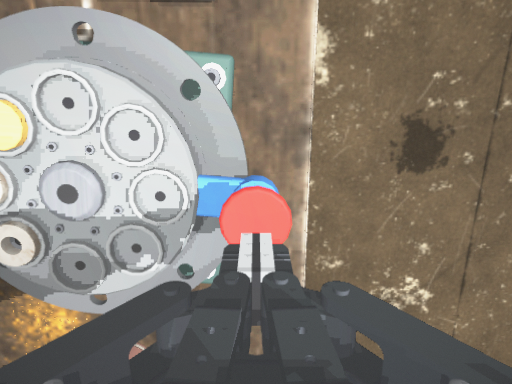

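View pics/c_s3.png

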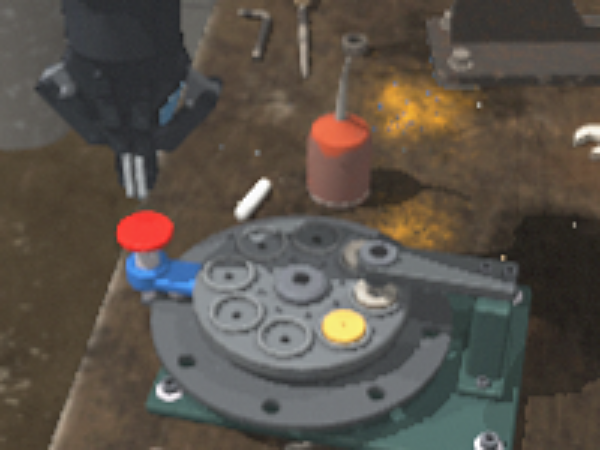

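The wrist view shows the nest holes at (68,103), (134,134), (160,196), (136,248) and (80,265), with the cap at (67,193) and the red head at (256,221). I'll use these to refine the axis and yaw.

Run:
```python
from h import *
s=manip.observe();im=cv2.imread("pics/c_wrist.png");cm=cam("wrist",s)
pts=[(68,103),(134,134),(160,196),(136,248),(80,265)]
P=np.array([onz(cm,p,60)[:2] for p in pts])
c=np.linalg.lstsq(np.c_[2*P,np.ones(len(P))],(P**2).sum(1),rcond=None)[0][:2]
print("nests c",c,np.linalg.norm(P-c,axis=1),np.degrees(np.arctan2(*(P-c).T[::-1])))
print("cap",onz(cm,(67,193.5),69))
b,l=blobs(im,(0,120,120),(8,255,255),800)
for ce,st in b: print(ce,st[4],circpts(cm,l,l[int(ce[1]),int(ce[0])],95))
for uv in[(191,90),(186,271)]: print("plate hole",onz(cm,uv,36)[:2]-c,np.degrees(np.arctan2(*(onz(cm,uv,36)[:2]-c)[::-1])))
```

```text
nests c [ 427.26406268 -125.84982536] [54.77105969 55.20745203 54.8024301  54.83477568 55.0385489 ] [ 85.79323768  40.9262528   -4.6197245  -49.96986334 -94.83233417]
cap [ 426.8082445  -125.79362883   69.        ]
[255.3 214.7] 3116 ((544.9053344726562, -133.99595642089844), 20.74819564819336)
plate hole [74.24168917 62.50708039] 40.09538168257837
plate hole [ 63.08305507 -73.64730481] -49.41808808016633
```

Axis is (427.2,−125.8) and yaw about −4.4°, so the head is at (544.9,−134.9) by geometry, which matches. After +45° the head should be at (516.8,−49.0). Now I press down in stages, watching the force.

```bash
python3 -m inch '[[[0,0.2,2,0,0],[0,0.2,3.2,0,0],[0,0.2,3.6,0,0],[0,0.2,3.8,0,0],[0,0.2,3.8,0,0]]]'; python3 -m inch '[[[0,0,0.2,0,0],[0,0,0.4,0,0],[0,0,0.4,0,0]]]'
```

```text
clock: 1.92
tool_pos: [545.0, -134.9, 166.2]
tool_rot: [[0.0, -0.0, 1.0], [-1.0, -0.0, 0.0], [0.0, -1.0, -0.0]]
contact_force: [-2.1, 0.7, 3.2]
gripper_width: -0.1
clock: 2.3
tool_pos: [545.1, -134.9, 162.5]
tool_rot: [[0.0, 0.0, 1.0], [-1.0, -0.0, 0.0], [0.0, -1.0, 0.0]]
contact_force: [-3.3, 1.3, 4.9]
gripper_width: -0.2
```

```bash
python3 -m inch '[[[0,0,0.3,0,0],[0,0,0.3,0,0]]]'
python3 - <<'E'
from h import *
s=manip.observe();print(s['contact_force'])
p,d=manip.get_image("side");cv2.imwrite("pics/d_side.png",cv2.resize(p[130:280,190:370],None,fx=4,fy=4))
E
```

```text
clock: 2.55
tool_pos: [545.2, -134.9, 159.8]
tool_rot: [[0.0, 0.001, 1.0], [-1.0, -0.001, 0.0], [0.001, -1.0, 0.001]]
contact_force: [-2.8, 1.3, 6.4]
gripper_width: -0.0
[-2.76944087  1.27190289  6.35123865]
```

View pics/d_side.png

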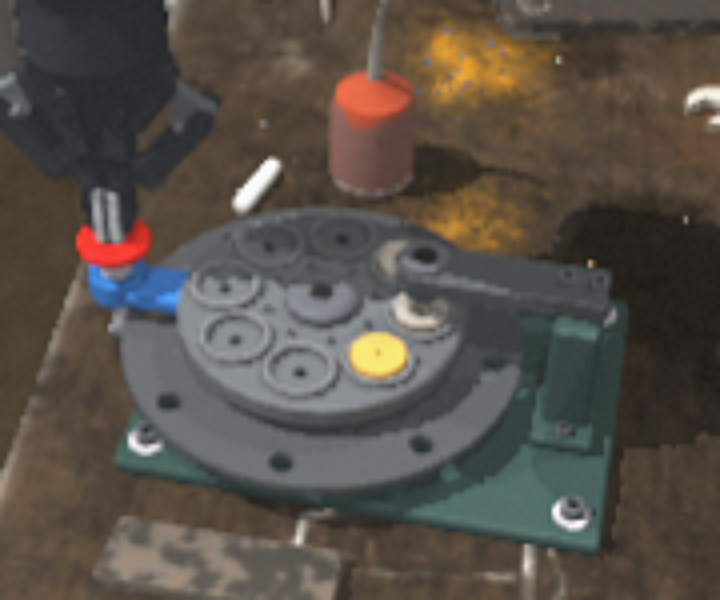

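The fingertips sit centred on the head, which is down about 8 mm at roughly 7 N and not at the stop. I'll drag the first 10° along the arc.

```bash
python3 -m inch '[[[0,-0.3,0.03,0.02,0],[0,-0.7,0.03,0.03,0],[0,-1.1,0.03,0.03,0],[0,-1.5,0.03,0.02,0],[0,-1.8,0.03,0,0],[0,-2.05,0.03,-0.03,0],[0,-2.05,0.03,-0.03,0]]]'
python3 - <<'E'
from h import *
s=manip.observe();print(s['contact_force'])
p,d=manip.get_image("wrist");cv2.imwrite("pics/e_wrist.png",p)
E
```

```text
clock: 3.48
tool_pos: [545.3, -114.4, 160.2]
tool_rot: [[0.001, 0.002, 1.0], [-1.0, -0.001, 0.001], [0.001, -1.0, 0.002]]
contact_force: [-0.1, 0.9, 6.7]
gripper_width: -0.1
[-0.13623506  0.86732752  6.74796518]
```

View pics/e_wrist.png

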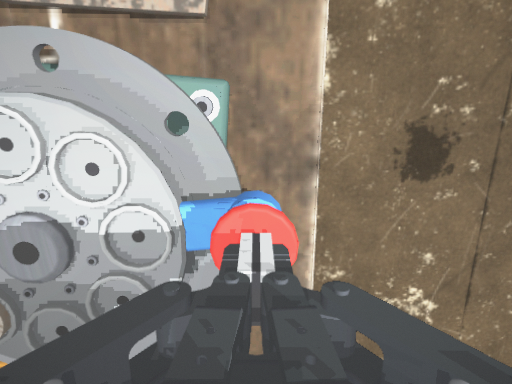

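The table follows: the blue arm has turned and the fingers are still on the head. I'll carry on along the arc.

```bash
python3 -m inch '[[[0,-0.7,0.07,-0.12,0],[0,-1.3,0.08,-0.25,0],[0,-2.0,0.08,-0.42,0],[0,-2.7,0.08,-0.63,0],[0,-3.4,0.08,-0.9,0],[0,-4.0,0.08,-1.17,0],[0,-4.0,0.08,-1.17,0]]]'
```

```text
clock: 4.4
tool_pos: [534.0, -74.2, 160.1]
tool_rot: [[0.001, 0.004, 1.0], [-1.0, -0.001, 0.001], [0.001, -1.0, 0.004]]
contact_force: [0.4, -0.0, 6.7]
gripper_width: -0.4
```

```bash
python3 -m inch '[[[0,-0.35,0.03,-0.2,0],[0,-0.65,0.05,-0.42,0],[0,-1.0,0.05,-0.6,0],[0,-1.3,0.05,-0.8,0],[0,-1.65,0.05,-1.05,0],[0,-1.95,0.05,-1.26,0],[0,-1.95,0.05,-1.26,0]]]'
python3 - <<'E'
from h import *
s=manip.observe();print(s['contact_force'],s['tool_pos'])
p,d=manip.get_image("wrist");cv2.imwrite("pics/f_wrist.png",p)
p,d=manip.get_image("side");cv2.imwrite("pics/f_side.png",p);cv2.imwrite("pics/f_s4.png",cv2.resize(p[130:280,190:370],None,fx=4,fy=4))
E
```

```text
clock: 5.28
tool_pos: [521.8, -54.6, 160.2]
tool_rot: [[0.001, 0.006, 1.0], [-1.0, -0.002, 0.001], [0.002, -1.0, 0.006]]
contact_force: [-0.3, 1.8, 5.4]
gripper_width: -0.3
[-0.34305111  1.84201012  5.43832397] [521.7873687  -54.63502665 160.2125945 ]
```

View pics/f_wrist.png

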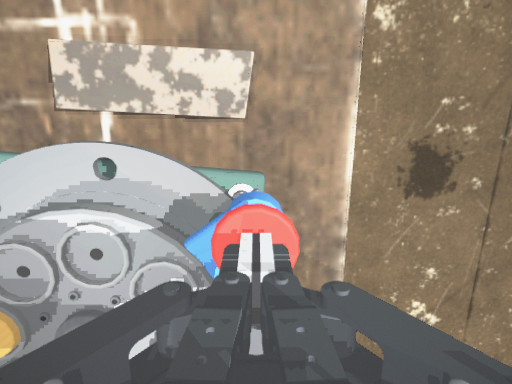

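View pics/f_s4.png

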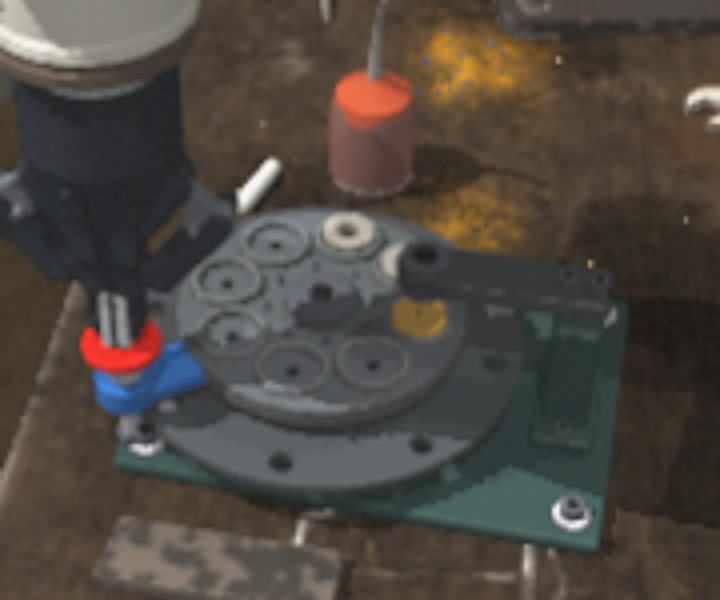

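The blank is nearly under the bush, and the nest holes are at (96,254) and (24,272) in the wrist view. I'll measure the angle from those and from the head.

Run:
```python
from h import *
s=manip.observe();im=cv2.imread("pics/f_wrist.png");cm=cam("wrist",s);c=np.array([427.2,-125.8])
for uv in[(96.5,254),(24,271.5)]:
    v=onz(cm,uv,60)[:2]-c;print(np.linalg.norm(v),np.degrees(np.arctan2(v[1],v[0])))
v=onz(cm,(105,168),36)[:2]-c;print("plate hole",np.linalg.norm(v),np.degrees(np.arctan2(v[1],v[0])))
b,l=blobs(im,(0,120,120),(8,255,255),800)
for ce,st in b:
    k=l[int(ce[1]),int(ce[0])];m=(l==k).astype(np.uint8);cc=max(cv2.findContours(m,0,1)[0],key=len)[:,0]
    cc=cc[cc[:,1]<250]
    P=np.array([onz(cm,p,87)[:2] for p in cc]);q=np.linalg.lstsq(np.c_[2*P,np.ones(len(P))],(P**2).sum(1),rcond=None)[0]
    v=q[:2]-c;print("head",q[:2],np.sqrt(q[2]+q[:2]@q[:2]),np.linalg.norm(v),np.degrees(np.arctan2(v[1],v[0])))
```

```text
54.71272294454827 81.43459438050493
54.519853238885275 126.6161029117274
plate hole 97.21345333997674 85.30459095456058
head [522.27081942 -47.92128892] 14.581175428154165 122.89651884872299 39.323142534229376
```

The table has turned 41.0° (nests 36.5°, start −4.5°), so 4° remain: dx −5.2, dy +6.4 mm.

```bash
python3 -m inch '[[[0,-0.2,0.03,-0.15,0],[0,-0.4,0.03,-0.33,0],[0,-0.6,0.03,-0.48,0],[0,-0.65,0.03,-0.52,0],[0,-0.65,0.03,-0.52,0]]]'
python3 - <<'E'
from h import *
s=manip.observe();print(s['contact_force'],s['tool_pos'])
p,d=manip.get_image("wrist");cv2.imwrite("pics/g_wrist.png",p)
cv2.imwrite("pics/g_w.png",cv2.resize(p[130:330,0:260],None,fx=3,fy=3))
E
```

```text
clock: 6.0
tool_pos: [517.0, -48.4, 160.5]
tool_rot: [[0.001, 0.008, 1.0], [-1.0, -0.002, 0.001], [0.002, -1.0, 0.008]]
contact_force: [-1.5, -1.3, 6.0]
gripper_width: 0.2
[-1.47291837 -1.30027669  6.015859  ] [517.00989997 -48.3912316  160.52668653]
```

View pics/g_w.png

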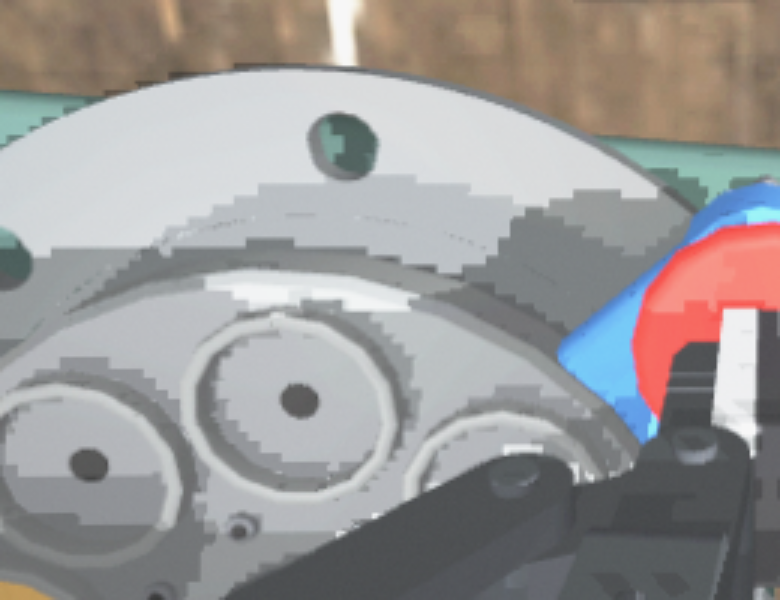

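The nest holes are now at (99.7,263.3) and (29.7,284.7) in full-image pixels, with the plate hole at (114,178.5).

Run:
```python
from h import *
s=manip.observe();cm=cam("wrist",s);c=np.array([427.2,-125.8])
for uv,z in[((99.7,263.3),60),((29.7,284.7),60),((114.3,178.7),36)]:
    v=onz(cm,uv,z)[:2]-c;print(np.linalg.norm(v),np.degrees(np.arctan2(v[1],v[0])))
```

```text
54.732839774476204 85.35037700526466
54.81194612255218 130.59153824028166
96.96136336242793 85.3476037616821
```

The nests read 40.4° and 40.6°, so the table has turned 45.0° and a nest lines up with the plate hole at 85.35°. I'll lift slowly, straight up.

```bash
python3 -m inch '[[[0,0,-0.15,0,0],[0,0,-0.3,0,0],[0,0,-0.45,0,0],[0,0,-0.6,0,0],[0,0,-0.7,0,0],[0,0,-0.8,0,0]]]'
python3 - <<'E'
from h import *
s=manip.observe();print(s['contact_force'],s['tool_pos'])
p,d=manip.get_image("wrist");cv2.imwrite("pics/i_wrist.png",p)
p,d=manip.get_image("side");cv2.imwrite("pics/i_s.png",cv2.resize(p[130:280,190:370],None,fx=4,fy=4))
E
```

```text
clock: 6.8
tool_pos: [516.9, -48.2, 168.4]
tool_rot: [[0.001, 0.007, 1.0], [-1.0, -0.002, 0.001], [0.002, -1.0, 0.007]]
contact_force: [-0.4, 0.6, -0.6]
gripper_width: 0.2
[-0.37097093  0.55771951 -0.56710927] [516.93127284 -48.24669045 168.41345258]
```

View pics/i_s.png

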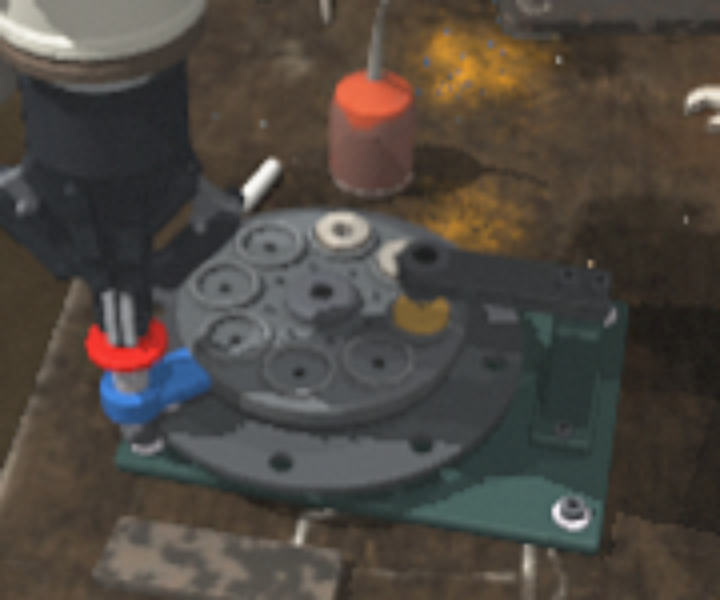

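The force is back to zero and the head looks up. I'll back away upward and check the head height and angle.

```bash
python3 -m inch '[[[0,0,-0.6,0,0],[0,0,-2,0,0],[0,0,-5,0,0],[0,0,-9,0,2],[0,0,-10,4,0],[0,0,-10,5,0],[0,0,-10,5,0]]]'
python3 - <<'E'
from h import *
s=manip.observe();print(s['contact_force'],s['tool_pos']);H=[]
for n in("scene","side","wrist"):
    p,d=manip.get_image(n);cv2.imwrite(f"pics/j_{n}.png",p);cm=cam(n,s)
    b,l=blobs(p,(0,120,120),(8,255,255),100)
    for ce,st in b:
        P=onz(cm,ce,95)
        if abs(P[0]-517)<15 and abs(P[1]+49)<15: H.append(ray(cm,ce));print(n,ce,P.round(1),d[int(ce[1]),int(ce[0])])
print("tri",tri(H).round(1))
E
```

```text
clock: 7.78
tool_pos: [566.1, -47.9, 268.5]
tool_rot: [[0.001, 0.006, 1.0], [-1.0, -0.002, 0.001], [0.002, -1.0, 0.006]]
contact_force: [-1.3, 0.2, -0.4]
gripper_width: -0.2
[-1.34066552  0.18810756 -0.36328674] [566.11992685 -47.8931296  268.47931883]
scene [256.5 147.8] [513.5 -53.2  95. ] 1194.5239
side [221.1 214.7] [516.6 -46.8  95. ] 836.88916
wrist [189.9 187.4] [518.3 -48.2  95. ] 252.45628
tri [517.1 -49.8  90.9]
```

View pics/j_wrist.png

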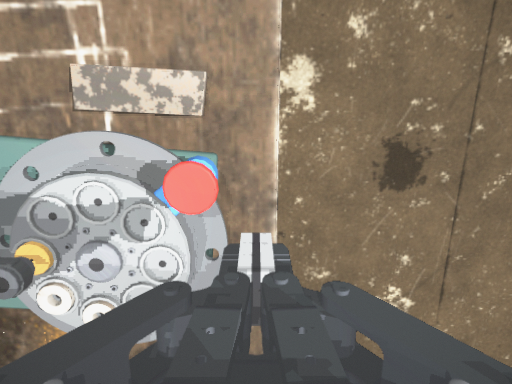

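View pics/j_scene.png

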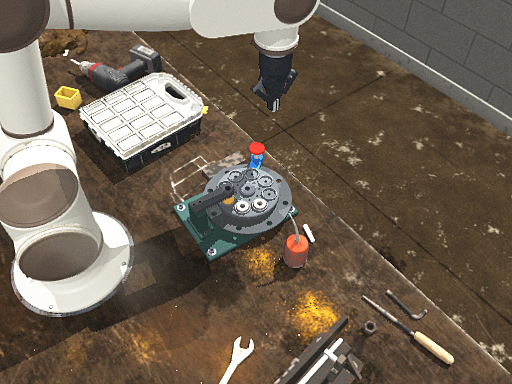

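The head triangulates at z = 90.9, the same as when it was fully up at the start (same bias). One more check on depth height and table angle.

Run:
```python
from h import *
s=manip.observe();c0=np.array([427.2,-125.8]);cm=cam("wrist",s)
o,d=ray(cm,(189.9,187.4));print("head z by depth",(o+d*252.456)[2])
q=lambda p:np.median(p)
P=np.array([onz(cm,p,60)[:2] for p in[(97.3,202),(144,222.5),(162,264),(53,216)]])
v=P-c0;print(np.linalg.norm(v,axis=1),np.degrees(np.arctan2(v[:,1],v[:,0])))
c=np.linalg.lstsq(np.c_[2*P,np.ones(len(P))],(P**2).sum(1),rcond=None)[0][:2];v=P-c;print(c,np.degrees(np.arctan2(v[:,1],v[:,0])))
```

```text
head z by depth 95.97628396662799
[54.48024259 54.77282889 54.74724196 54.6513082 ] [ 85.88213378  40.16753655  -5.48989358 130.32614943]
[ 427.23042935 -125.9589816 ] [ 85.92593359  40.31493822  -5.32718632 130.24282404]
```

```bash
python3 -c "
from bench import manip
print(manip.observe()['clock'],manip.close_job())"
```

```text
the job is handed in; nothing more can be done
7.925 None
```

The brass blank is now under the bush, the plunger is back up and the job is handed in, at about 7.9 s on the clock. With the gripper shut I pressed the red plunger about 8 mm at roughly 7 N. I then dragged the table 45° anticlockwise, lifted straight up and moved the hand well clear.

**Table angle:** the nests measured about 40.4° after the turn against −4.5° at the start, so the table turned about 45°.

**Plunger:** the wrist depth puts the head top at 96 mm, against 95 mm when up. Triangulation gave 90.9 mm, but it gave the same 90.9 mm before I touched it, so I read that as a steady camera bias. The force was near zero once clear.

**Loose parts:** in the last pictures the blank and both spacers lie in their nests. The offcut, oil can and chalk look unmoved by eye; I did not measure them.

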